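Blow a trocar sleeve dry on the bench drying unit

ROBOT

A 6-joint arm with a two-finger parallel gripper is mounted at the origin on a cart in front of the work surface, level with it; the furniture and walls round the work are solid. World frame = base frame: x ahead of the robot, y to its left, z up, the work surface at z = 0. Lengths are in m, angles in rad, forces in N, time in s.
With the tool pointing down it reaches from about 0.25 to 0.775 m from the base axis. Payload 8.9 kg.
Tool frame: the origin (TCP) lies midway between the tips of the shut fingers; the grasp point (between the pads) lies behind it (tcp_to_grasp is the z of the grasp point in the tool frame, in m); z points along the fingers, y is the line along which they close (so a half turn about z gives the same grasp; the last joint's range is limited). The gripper opens to 85 mm and grips with 20 to 120 N. Pads are 22 mm wide; open, the fingers measure 114 mm over their backs; the gripper's body (76 mm by 85 mm) begins 54 mm behind the grasp point. The pads swing forward as they close: fully open they stand 13 mm farther back than shut.
Start: joints at [1.072, 0.291, -0.153, 1.127, 0, 1.431], TCP at [0.185, 0.491, 0.231] pointing down, gripper open.
Joint ranges: [-2.52, 2.52], [-0.91, 1.74], [-1.3, 1.37], [-1.96, 2.02], [-1.52, 1.47], [-3.14, 3.14]. Speed limits (rad/s): [2.22, 2.22, 2.79, 3.14, 3.14, 3.14].

INTERFACE

Orientations are given as a 3x3 rotation matrix whose columns are the frame's x, y, z axes.
In Python, from cell import * gives the robot as it stands.
- The arm moves only by the tool play_rows, never from a script. Its arguments are lists of equal length, an entry for each row: "offset": the shift along the tool's x, y, z in m, a list of three; "yaw": the turn about the tool's z in rad; "hand": the closure, from -1 (fully open) to 1 (shut). In form: {"offset": [[tx, ty, tz], ...], "yaw": [yaw, ...], "hand": [hand, ...]}. A call has exactly 10 rows; each row shifts and turns the commanded pose from where the row before left it, along the tool's axes as they then stand; what a row does not reach is not made up. A row lasts 1/12 s, in which the tool goes at most 41.7 mm and 7.16 degrees, less where a joint would pass 70% of its speed; a pose out of reach is approached as far as the arm can. A call with a gripper value outside its range is refused whole. The fingers move at their own pace and stop on an object; "squeeze" is the grip in N (left out, the last holds). Time passes only in rows, so rows that do not move let the fingers close, or fill a call up. It gives the time, the measured TCP pose, the force, the opening and the grip force at its end, in the units of the state.
- get_obs(): the state, without advancing time (a new reading comes with each control period).
- snapshot(name): name is "side" or "top"; returns the picture (480x640x3 uint8, red, green, blue); there is no depth.
- camera_model(name): a dict with "camera_matrix" (3x3 intrinsics, pixels), "R" (3x3) and "t" (3): a world point X has camera coordinates R X + t. Camera axes: x right, y down, z forward; pixel columns grow to the right and rows downward; lengths in m; the calibration is good to about 2 mm. A picture is of the moment at which its call begins. camera_model takes no time and is no camera call.
- hand_in(): hands the job in; it is judged then, once.
Trained networks look in the newest picture that a camera, given by its name, has taken for a name from the list of things; names that differ only in an ending like _2 or _b are one class to them, and where a whole thing is asked for, a point or a joint stands for the part that bears it (a point fixed in the world has none). Each returns a list of dicts, best first, with "conf" (0 to 1); they miss things now and then, are a little off and sometimes report something else, mostly with a low value. They report only what shows in the picture. A call takes as long as a camera call.
- masks_of(target, camera): "pixels" (480x640 bool, what is visible of it) and "position" ([column, row] in pixels, amid what is visible of it).
- spot_point(target, camera): "position" ([column, row] in pixels: a listed point, or the origin of a listed thing).
The state is a dict: "time": time; "joints": joint angles; "dq": joint speeds; "effort": joint torques, N m; "ee_pos": TCP position; "orientation": TCP orientation; "wrist_force": force on the tool from outside, world axes, zero at the start; "ft_torque": the same for the moment, N m; "opening": finger opening in m; "finger_force": force on a finger pad.
Only numpy, scipy, OpenCV 4.12 (cv2) and the standard library are available. Lean on these libraries where they do the work, as an engineer would, in place of code of your own. Each camera call takes 0.05 s, during which the arm holds its last target. There are 200 camera calls.

TASK

Take the wide trocar sleeve (the open tube, not the narrow sleeve and not the round-ended obturator) out of the rack and push it, head down as it stands, fully home onto the upright spigot of the drying unit, then let go of it. Only then press the unit's spring-return air lever about halfway down with the fingers and keep it steadily there, never right down, because full pressure is too much for the sleeve's valve; finish while still holding the lever halfway. Leave everything else where it is.

Things in the scene. Friction and masses are not known exactly. Their poses are not given: they have to be found in the camera images.
- wide_sleeve: Steel sleeve to dry, upright in any of the 3 wells. 85 mm tall, 0.08 to 0.14 kg. Head 34 mm wide, 30 mm high; above it a tube 22 mm in outer diameter, open at the top. Bore 18 mm right through, open below. A spout sticks out of the head to 30 mm from the axis, 21 mm up; its direction is free. Origin: centre of underside, z up along the bore. Grip the tube from above, about 60 mm above the origin.
- narrow_sleeve: Another stainless sleeve in the rack, to be left there: same head and height, but its tube is only 13 mm in outer diameter; it does not go onto the spigot. Origin: centre of the underside, z up.
- obturator: Solid stainless obturator in the rack, to be left there: disc head 34 mm in diameter and 20 mm high, rod 17 mm in diameter with a rounded, closed top, 91 mm tall. Origin: centre of the underside, z up.
- rack: White plastic rack, fixed, 90 x 225 x 24 mm (x, y, z), its foot 5 mm wider all round. Three wells in a row along its y axis, at y = -72, 0 and +72 mm, 37 mm wide and 12 mm deep; the parts stand on the wells' floors, 12 mm above the counter. Origin: centre of the underside.
- dryer: Drying unit, fixed: white housing with steel deck, 180 x 260 x 60 mm (x, y, z), front towards its -x. On the deck: the spigot (left, x -20, y +70 mm), a gauge reaching 105 mm above the counter (x +55, y +55 mm), the air lever (right, y -70 mm). Spigot and lever pad are 143 mm apart. Origin: centre of underside, z up. Carries the lever.
- spigot_seat (a point): Centre of the top face of the rubber seal at the spigot's foot, 75 mm above the counter: the sleeve is home when its underside rests here. From here the steel spigot stands up 44 mm: 14 mm in diameter for 31 mm, then tapering to 7 mm at the tip.
- air_lever (a joint): Spring-return air lever, hinge angle in rad: 0 = up (air shut; leans 0.16 rad upwards from the hinge), 0.16 = halfway, level, 0.32 = right down on its stop. Pressing the pad straight down turns it; let go, it springs back to 0. At the pad the spring pushes back with about 4 N at the start, 6.5 N halfway, 9.5 N right down.
- lever_pad (a point): Centre of the top face of the lever's black pad (36 x 38 mm, 10 mm thick), 95 mm in front of the hinge; moves with the lever. 122 mm above the counter with the lever up, 107 mm halfway, 92 mm right down: halfway is 15 mm of pad travel. Beside the lever, three black lines on a plate's front edge mark up, halfway and right down for its index pin.
- lever_hinge (a point): Point on the lever's hinge axis, 102 mm above the counter, fixed to the dryer, at its x +45, y -70 mm. The axis runs along the dryer's y; the lever reaches from here towards the dryer's -x.
- kidney_dish: Steel kidney dish, 95 x 201 x 33 mm, a bystander. Origin: centre of the underside.
- scrub_brush: Green scrubbing brush, 18 x 172 x 26 mm, lying near the counter's front edge, a bystander. Origin: centre of the underside.
- cassette: Perforated steel instrument cassette, 86 x 171 x 29 mm, a bystander. Origin: centre of the underside.

How it is judged:
By the outcome, as a careful person would: the job done as asked, in the order asked, and still so for the second after the job is handed in, while the arm keeps its last pose, push and grip.
It also fails if it takes over 51 s, if anything falls off the work surface, if the arm or the gripper's body presses on something with over 40 N, if the wrist force passes 120 N, or if a joint passes its speed limit or range.

## Working session

There is one attempt and no reset: what is moved stays moved. The work goes in short steps, Python scripts to look and compute and a tool call to move; the robot and the scene stay as the last step left them, time stands still between calls to the robot, and variables do not carry over. Pictures are saved under pics/ and viewed, at most 10 in all, crops included, and the job is handed in when it is done.

Besides the shell and the picture viewer there is one more tool, called after "Emit:" as name([rows], argument=value, ...), one row to a line, values as JSON. play_rows: Moves the arm, as the interface text tells. Its arguments: {"type":"object","properties":{"offset":{"type":"array","items":{"type":"array","items":{"type":"number"}}},"yaw":{"type":"array","items":{"type":"number"}},"hand":{"type":"array","items":{"type":"number"}},"squeeze":{"type":"number"}},"required":["offset","yaw","hand"]}

```bash
ls; mkdir -p pics; cat > h.py <<'E'
from cell import *
import numpy as np, cv2
np.set_printoptions(precision=4,suppress=True)
def ray(cam,px):
    m=camera_model(cam);K=np.array(m["camera_matrix"]);R=np.array(m["R"]);t=np.array(m["t"])
    d=R.T@np.linalg.inv(K)@np.array([px[0],px[1],1.]);return -R.T@t,d
def at_z(cam,px,z):
    c,d=ray(cam,px);return c+d*(z-c[2])/d[2]
def proj(cam,X):
    m=camera_model(cam);p=np.array(m["camera_matrix"])@(np.array(m["R"])@np.asarray(X,float)+np.array(m["t"]));return p[:2]/p[2]
def tri(p1,p2):
    c1,d1=ray("side",p1);c2,d2=ray("top",p2)
    s=np.linalg.lstsq(np.c_[d1,-d2],c2-c1,rcond=None)[0]
    a=c1+s[0]*d1;b=c2+s[1]*d2;return (a+b)/2,np.linalg.norm(a-b)
E
python3 - <<'E'
from h import *
im={c:snapshot(c) for c in("side","top")}
for c in im: cv2.imwrite(f"pics/{c}0.png",im[c][:,:,::-1])
for c in im: print(c,ray(c,(320,240)))
for n in("wide_sleeve","narrow_sleeve","obturator","rack","dryer","spigot_seat","lever_pad","lever_hinge"):
    P={}
    for c in im:
        r=spot_point(n,c); P[c]=r
        print(n,c,[(np.round(x["position"],1),round(x["conf"],2)) for x in r[:3]])
    if P["side"] and P["top"]: print("   ",tri(P["side"][0]["position"],P["top"][0]["position"]))
o=get_obs();print(o)
E
```

```text
pics
side (array([ 0.4073, -0.8697,  0.872 ]), array([ 0.0708,  0.7569, -0.6498]))
top (array([-0.3722,  0.4468,  1.8085]), array([ 0.4607, -0.2363, -0.8558]))
wide_sleeve side [(array([350.2, 348. ]), 0.71), (array([342.4, 321.4]), 0.64)]
wide_sleeve top [(array([364.8, 244.3]), 0.5)]
    (array([ 0.543 , -0.2118, -0.0526]), np.float64(0.0016199039203226395))
narrow_sleeve side [(array([360.1, 374.8]), 0.73)]
narrow_sleeve top [(array([390.1, 223.1]), 0.66), (array([307.4, 250.1]), 0.21)]
    (array([ 0.5516, -0.3215,  0.0033]), np.float64(0.00969437295087618))
obturator side [(array([349.1, 345.7]), 0.77)]
obturator top [(array([374. , 233.3]), 0.57)]
    (array([ 0.537 , -0.2445,  0.0061]), np.float64(0.007422582711387207))
rack side [(array([353.3, 346.3]), 0.63)]
rack top [(array([372.9, 236.9]), 0.9)]
    (array([ 0.5419, -0.2388, -0.0113]), np.float64(0.008096401113739738))
dryer side [(array([340.5, 238.7]), 0.64)]
dryer top [(array([358.7, 241.2]), 0.65), (array([278.7, 266.7]), 0.64)]
    (array([ 0.4871, -0.1091,  0.195 ]), np.float64(0.08703780183722165))
spigot_seat side
[... 439 characters left out ...]
inge top [(array([287.3, 232.6]), 0.74), (array([301.1, 250.3]), 0.36)]
    (array([0.6165, 0.068 , 0.1098]), np.float64(0.0009629835916683155))
{'time': 0.9, 'joints': array([ 1.0717,  0.2907, -0.1534,  1.1267,  0.    ,  1.4315]), 'dq': array([-0.0007, -0.0012, -0.0001, -0.0002, -0.0016,  0.0013]), 'effort': array([ -0.0005, -53.7013,  33.1642,   0.0016,  -0.0004,  -0.    ]), 'ee_pos': array([0.1848, 0.4914, 0.2313]), 'orientation': array([[-0.936 ,  0.3521,  0.    ],
       [ 0.3521,  0.936 ,  0.    ],
       [ 0.    ,  0.    , -1.    ]]), 'wrist_force': array([ 1.239 ,  0.3185, -0.293 ]), 'ft_torque': array([-0.032 ,  0.0075, -0.0292]), 'finger_force': 0.0, 'opening': 0.08556193848256188}
```

View pics/side0.png

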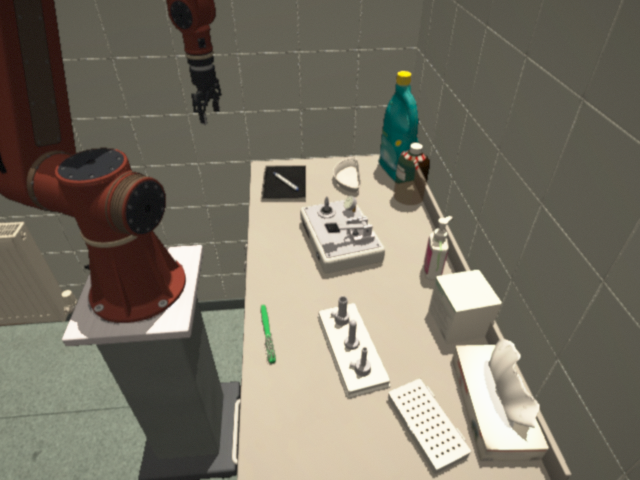

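View pics/top0.png

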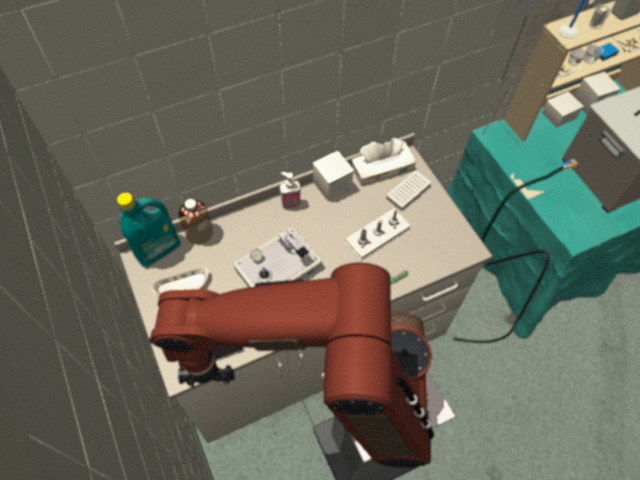

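The side view shows the robot at left, the dryer at about (340,235), and the rack at about (352,345). The three rack parts are near (342,312), (352,335) and (363,362). The top view shows the rack at (378,232) and the dryer at (278,260). Next I'll zoom in and fit the geometry.

```bash
python3 - <<'E'
from h import *
s=cv2.imread("pics/side0.png");t=cv2.imread("pics/top0.png")
a=cv2.resize(s[285:395,305:395],None,fx=5,fy=5,interpolation=3)
b=cv2.resize(t[200:260,335:420],None,fx=4.5,fy=4.5,interpolation=3)
d=cv2.resize(t[225:290,230:325],None,fx=4,fy=4,interpolation=3)
H=np.zeros((560,450+385,3),np.uint8);H[:550,:450]=a;H[:270,450:450+b.shape[1]]=b;H[280:280+d.shape[0],450:450+d.shape[1]]=d
cv2.imwrite("pics/crop0.png",H[:, :800] if H.shape[1]<=800 else cv2.resize(H,(800,int(560*800/835))))
im={c:snapshot(c) for c in("side","top")}
for n in("wide_sleeve","narrow_sleeve","obturator","rack","dryer"):
    for c in im:
        for r in masks_of(n,c)[:2]:
            ys,xs=np.nonzero(r["pixels"]);print(n,c,round(r["conf"],2),np.round(r["position"],1),xs.min(),xs.max(),ys.min(),ys.max(),len(xs))
            if n in("rack","dryer") and r["conf"]>.5:
                q=cv2.boxPoints(cv2.minAreaRect(np.c_[xs,ys].astype(np.float32)));print(q.tolist())
        for r in spot_point(n,c)[:2]: print("   spot",c,np.round(r["position"],1),round(r["conf"],2))
for n in("spigot_seat","lever_pad","lever_hinge"):
    for c in im: 
        for r in spot_point(n,c)[:2]: print(n,c,np.round(r["position"],1),round(r["conf"],2))
E
```

```text
wide_sleeve side 0.92 [341.7 312.8] 332 348 296 323 298
wide_sleeve side 0.41 [340.7 227.7] 324 365 221 233 361
   spot side [342.1 322.2] 0.66
   spot top [364.  244.2] 0.66
narrow_sleeve side 0.59 [362.8 368.1] 349 371 346 376 380
narrow_sleeve side 0.55 [338.9 236.2] 300 384 196 272 4360
   spot side [361.2 373.8] 0.54
narrow_sleeve top 0.43 [391.3 219.2] 389 396 210 226 91
   spot top [390.9 223.2] 0.42
obturator side 0.77 [351.1 337.6] 343 358 319 349 317
   spot side [353.3 347.7] 0.82
obturator top 0.66 [378.  231.8] 373 381 219 235 106
   spot top [375.2 235.1] 0.44
   spot top [261.3 273.9] 0.3
rack side 0.68 [351.5 350.9] 318 390 303 397 3161
[[315.4092102050781, 312.3261413574219], [359.9230651855469, 296.6153869628906], [391.1969299316406, 385.2246398925781], [346.6830749511719, 400.9353942871094]]
rack side 0.65 [340.6 233.4] 300 384 196 272 4424
[[295.3526306152344, 209.2529296875], [356.2831115722656, 182.90463256835938], [388.7852478027344, 258.06585693359375], [327.8547668457031, 284.4141540527344]]
   spot side [352.1 347.6] 0.58
rack top 0.6 [375.4 235.7] 345 409 2
[... 457 characters left out ...]
3 397 3105
   spot side [341.4 239.4] 0.68
   spot side [347.7 344.7] 0.63
dryer top 0.96 [281.9 260.2] 234 321 227 286 3099
[[230.01287841796875, 261.5218811035156], [298.40618896484375, 221.29049682617188], [324.19024658203125, 265.1233825683594], [255.79693603515625, 305.3547668457031]]
   spot top [279.  266.1] 0.64
   spot top [374.8 234.9] 0.61
spigot_seat side [326.5 207.9] 0.67
spigot_seat side [427.5 427.9] 0.48
spigot_seat top [258.1 271.8] 0.85
spigot_seat top [406.4 195.2] 0.34
lever_pad side [333.2 227.1] 0.79
lever_pad side [351.7 347.1] 0.36
lever_pad top [303.8 250.5] 0.56
lever_hinge side [363.  224.8] 0.84
lever_hinge top [287.6 233. ] 0.63
lever_hinge top [262.2 271.8] 0.5
```

View pics/crop0.png

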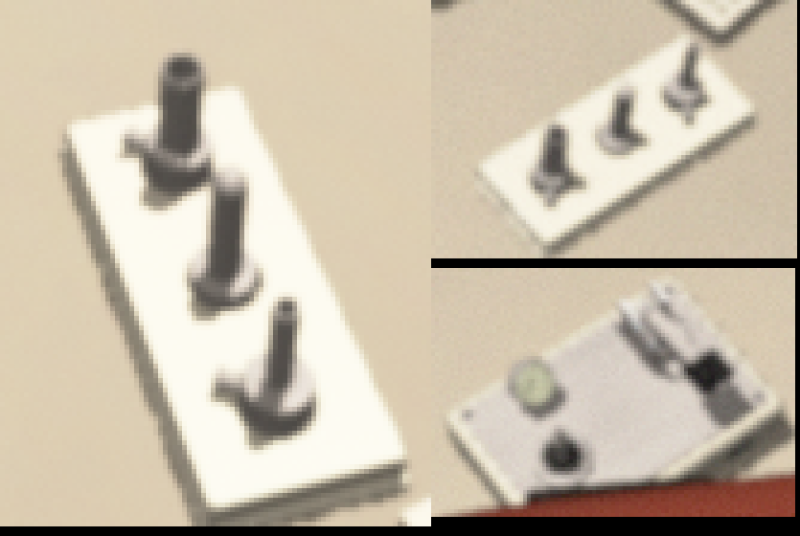

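The crop confirms it: the open-topped wide tube is the far (+y) part, at side (343,299) and top (364,230). The obturator is in the middle and the narrow sleeve is nearest the camera.

```bash
cat > fit.py <<'E'
from h import *
from scipy.optimize import least_squares
def fit(obs,x0):
    # obs: (cam, local xyz, pixel, weight)
    def W(p,l): 
        c,s=np.cos(p[2]),np.sin(p[2]);return np.array([p[0]+c*l[0]-s*l[1],p[1]+s*l[0]+c*l[1],l[2]])
    f=lambda p:np.concatenate([w*(proj(c,W(p,l))-np.array(q)) for c,l,q,w in obs])
    r=least_squares(f,x0,loss="soft_l1");return r.x,r.fun.reshape(-1,2),lambda l:W(r.x,l)
E
python3 - <<'E'
from fit import *
z=.024
R=[("side",(-.045,.1125,z),(319.2,311.7),1),("side",(.045,.1125,z),(355.1,303.8),1),("side",(.045,-.1125,z),(389.6,382.1),1),("side",(-.045,-.1125,z),(346.8,392.5),1),
("top",(-.045,.1125,z),(346.4,239.4),.0),("top",(-.045,.1125,z),(362.1,255.7),0),
("side",(0,.072,.097),(343,299.3),1),("side",(0,0,.103),(353.4,322),1),("side",(0,-.072,.097),(364.7,348.3),1),
("top",(0,.072,.097),(364,230.2),1),("top",(0,0,.103),(380,222),1),("top",(0,-.072,.097),(395.5,210.9),1),
("top",(.045,.1125,z),(346.4,239.4),1),("top",(-.045,.1125,z),(362.1,255.7),1),("top",(-.045,-.1125,z),(409.5,225.5),1),("top",(.045,-.1125,z),(395.1,209.3),1)]
p,r,W=fit(R,[.54,-.24,.1]);print(p,W((0,.072,.097)));print(r.round(1).tolist())
print("tri tops",tri((343,299.3),(364,230.2)),tri((353.4,322),(380,222)),tri((364.7,348.3),(395.5,210.9)))
D=[("side",(-.02,.07,.075),(326.0,209.2),1),("side",(-.05,-.07,.122),(332,226.5),1),("side",(.045,-.07,.102),(363.5,225),1),
("top",(-.02,.07,.075),(260.5,272.3),1),("top",(-.05,-.07,.122),(302.8,250.5),1),("top",(.045,-.07,.102),(287.5,232.8),1),("top",(.055,.055,.105),(257.1,254.2),1),("top",(-.02,.07,.119),(263,268),.0),("side",(-.02,.07,.119),(326,199),.5)]
p,r,W=fit(D,[.57,.13,.16]);print(p,"seat",W((-.02,.07,.075)),"pad",W((-.05,-.07,.107)));print(r.round(1).tolist())
o=get_obs();print(o["time"])
import cell;print([n for n in dir(cell) if not n.startswith("_")])
try: print(tcp_to_grasp)
except Exception as e: print(e)
E
```

```text
[ 0.5358 -0.2552  0.1716] [ 0.5235 -0.1842  0.097 ]
[[0.1, -0.1], [-1.1, 0.5], [-2.1, -0.7], [0.6, -1.0], [0.0, 0.0], [-0.0, -0.0], [-0.4, 0.7], [-0.9, 0.0], [-1.3, 2.0], [-0.1, -0.7], [0.2, -3.2], [0.3, -0.7], [-0.6, -2.4], [-1.3, -1.0], [-0.0, -1.0], [-1.0, -1.4]]
tri tops (array([ 0.5231, -0.1831,  0.0967]), np.float64(0.0037110052672600347)) (array([ 0.5344, -0.2511,  0.0943]), np.float64(0.009960377626014897)) (array([ 0.5489, -0.3232,  0.0973]), np.float64(0.00557769198390423))
[0.5586 0.1321 0.2054] seat [0.5247 0.1965 0.075 ] pad [0.5239 0.0534 0.107 ]
[[-0.2, 0.3], [-0.8, 0.7], [0.4, 1.4], [3.5, 0.1], [-0.5, -0.1], [-1.3, 1.5], [-2.5, -3.8], [0.0, -0.0], [-0.0, -0.8]]
2.3
['MotionError', 'camera_model', 'get_obs', 'hand_in', 'masks_of', 'snapshot', 'spot_point', 'tcp_to_grasp']
-0.0187
```

Emit:
play_rows([
  [0, 0, 0],
  [0, 0, 0],
  [0, 0, 0],
  [0, 0, 0],
  [0, 0, 0],
  [0, 0, 0],
  [0, 0, 0],
  [0, 0, 0],
  [0, 0, 0],
  [0, 0, 0],
], yaw=[0.104, 0.104, 0.104, 0.104, 0.104, 0.104, 0.104, 0.104, 0.104, 0.104], hand=[-1, -1, -1, -1, -1, -1, -1, -1, -1, -1], squeeze=40)

```text
time: 3.13
ee_pos: [0.1848, 0.4914, 0.2313]
orientation: [[-0.165, 0.986, -0.0], [0.986, 0.165, 0.0], [0.0, 0.0, -1.0]]
wrist_force: [0.3, -0.5, 0.3]
opening: 0.0854
finger_force: 0.0
```

Emit:
play_rows([
  [-0.036, 0.011, 0],
  [-0.036, 0.011, 0],
  [-0.036, 0.011, 0],
  [-0.036, 0.011, 0],
  [-0.036, 0.011, 0],
  [-0.036, 0.011, 0],
  [-0.036, 0.011, 0],
  [-0.036, 0.011, 0],
  [-0.036, 0.011, 0],
  [-0.036, 0.011, 0],
], yaw=[0, 0, 0, 0, 0, 0, 0, 0, 0, 0], hand=[-1, -1, -1, -1, -1, -1, -1, -1, -1, -1])

```text
time: 3.97
ee_pos: [0.355, 0.1537, 0.2316]
orientation: [[-0.17, 0.985, 0.001], [0.985, 0.17, 0.0], [0.0, 0.001, -1.0]]
wrist_force: [1.1, -0.4, 0.4]
opening: 0.0854
finger_force: 0.0
```

Emit:
play_rows([
  [-0.036, 0.011, 0],
  [-0.036, 0.011, 0],
  [-0.036, 0.011, 0],
  [-0.036, 0.011, 0],
  [-0.036, 0.011, 0],
  [-0.036, 0.011, 0],
  [-0.036, 0.011, 0],
  [-0.036, 0.011, 0],
  [-0.036, 0.011, 0],
  [-0.036, 0.011, 0],
], yaw=[0, 0, 0, 0, 0, 0, 0, 0, 0, 0], hand=[-1, -1, -1, -1, -1, -1, -1, -1, -1, -1])

```text
time: 4.8
ee_pos: [0.5247, -0.1826, 0.2313]
orientation: [[-0.17, 0.985, 0.0], [0.985, 0.17, 0.0], [-0.0, 0.0, -1.0]]
wrist_force: [1.8, -0.1, 0.4]
opening: 0.0858
finger_force: 0.0
```

```bash
python3 - <<'E'
from h import *
im={c:snapshot(c) for c in("side","top")}
for n in("spigot_seat","lever_pad","lever_hinge","dryer"):
    for c in im:
        print(n,c,[(np.round(x["position"],1),round(x["conf"],2)) for x in spot_point(n,c)[:2]])
s,t=im["side"][:,:,::-1],im["top"][:,:,::-1]
for c in im: cv2.imwrite(f"pics/{c}1.png",im[c][:,:,::-1])
a=cv2.resize(s[180:280,295:390],None,fx=4,fy=4,interpolation=3);b=cv2.resize(t[220:310,228:328],None,fx=4,fy=4,interpolation=3)
c=cv2.resize(s[270:330,310:380],None,fx=2.8,fy=2.8,interpolation=3)
H=np.zeros((580,800,3),np.uint8);H[:400,:380]=a;H[:360,390:790]=b;H[405:405+c.shape[0],:c.shape[1]]=c
cv2.imwrite("pics/crop1.png",H)
E
```

```text
spigot_seat side [(array([325.7, 209.3]), 0.57)]
spigot_seat top [(array([262.8, 273.1]), 0.61), (array([377.3, 233.8]), 0.2)]
lever_pad side []
lever_pad top [(array([302.9, 250. ]), 0.46)]
lever_hinge side [(array([368.1, 226.5]), 0.74), (array([350.9, 345.9]), 0.24)]
lever_hinge top [(array([285.1, 233.5]), 0.95)]
dryer side [(array([339.5, 239.4]), 0.57)]
dryer top [(array([278.7, 269.3]), 0.57)]
```

View pics/crop1.png

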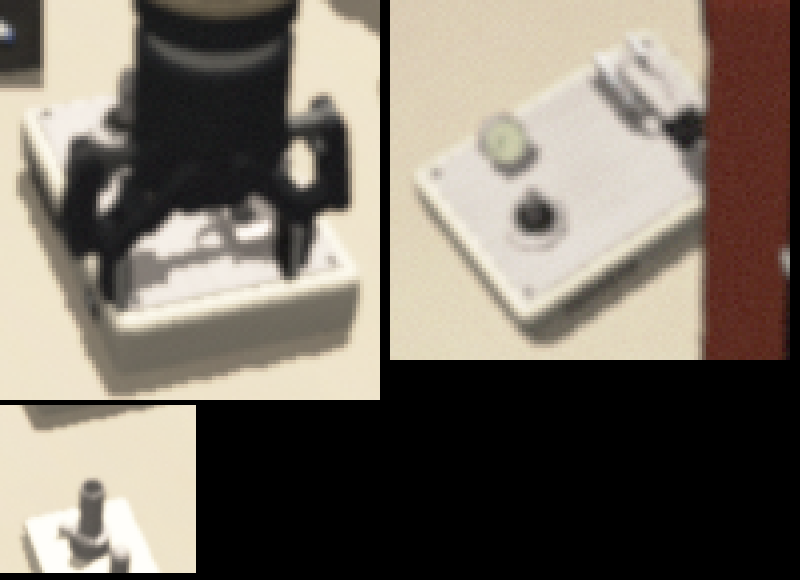

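The crop shows the spigot base at top pixel (264.3,273.8) and its tip at about (264.8,269.5). The housing's top corners are visible, and the fingers are open above the rack area. Next I'll refit the dryer while going down to grasp.

```bash
python3 - <<'E'
from fit import *
D=[("side",(-.02,.07,.075),(326.0,209.2),1),("side",(-.05,-.07,.122),(332,226.5),1),("side",(.045,-.07,.102),(363.5,225),1),
("top",(-.02,.07,.075),(264.3,274.5),1),("top",(-.02,.07,.119),(264.8,269),1),("top",(-.05,-.07,.122),(302.5,250.5),1),("top",(.045,-.07,.102),(286.5,233),1),("top",(.055,.055,.105),(254.5,254),.5),
("side",(-.02,.07,.119),(326,199),.5),
("top",(.088,.128,.06),(235,263.8),.6),("top",(-.088,.128,.06),(261.8,297.5),.6),("side",(-.088,.128,.06),(300.5,208),.6),("side",(.088,-.128,.06),(384.2,249.5),.6),("side",(-.088,-.128,.06),(323.8,258.8),.6)]
p,r,W=fit(D,[.57,.13,.16]);print(p,"seat",W((-.02,.07,.075)),"pad",W((-.05,-.07,.107)));print(r.round(1).tolist())
print(tri((326,209.2),(264.3,274.5)))
E
cat > /dev/null; python3 -c "
import cv2;s=cv2.imread('pics/side0.png');cv2.imwrite('pics/crop2.png',cv2.resize(s[185:280,295:390],None,fx=6,fy=6,interpolation=3))"
```

```text
[0.557  0.1323 0.2205] seat [0.5222 0.1962 0.075 ] pad [0.5235 0.053  0.107 ]
[[-1.0, 0.4], [-0.9, 0.8], [0.1, 1.2], [0.1, -1.6], [-1.3, -2.2], [-0.1, -0.1], [-0.5, 1.6], [0.1, -1.5], [-0.5, -0.8], [-1.2, -1.0], [0.2, 0.7], [-1.6, -0.6], [0.6, -1.1], [0.3, 1.6]]
(array([0.5223, 0.1988, 0.0721]), np.float64(0.007509107469774437))
```

View pics/crop2.png

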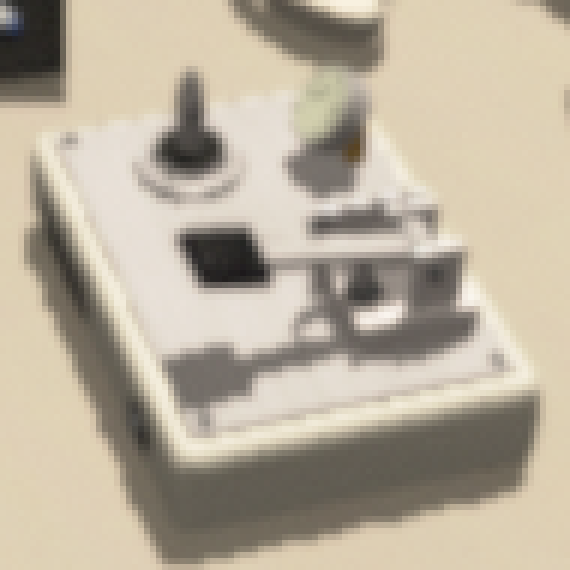

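Emit:
play_rows([
  [-0.001, -0.001, 0.025],
  [0, 0, 0.025],
  [0, 0, 0.025],
  [0, 0, 0.025],
  [0, 0, 0.02],
  [0, 0, 0.02],
  [0, 0, 0.015],
  [0, 0, 0.015],
  [0, 0, 0.008],
  [0, 0, 0],
], yaw=[0, 0, 0, 0, 0, 0, 0, 0, 0, 0], hand=[-1, -1, -1, -1, -1, -1, -1, -1, -1, -1])

```text
time: 6.13
ee_pos: [0.5223, -0.1809, 0.052]
orientation: [[-0.171, 0.985, -0.002], [0.985, 0.171, 0.001], [0.001, -0.002, -1.0]]
wrist_force: [-1.1, -0.2, -0.3]
opening: 0.0853
finger_force: 0.0
```

The sharper side crop puts the spigot tip at (326.7,197), the seat at (326.3,210) and the pad centre at (332,227.7), all consistent with the fit. Closing on the tube now.

Emit:
play_rows([
  [-0.003, 0.0, 0],
  [0, 0, 0],
  [0, 0, 0],
  [0, 0, 0],
  [0, 0, 0],
  [0, 0, 0],
  [0, 0, 0],
  [0, 0, 0],
  [0, 0, 0],
  [0, 0, 0],
], yaw=[0, 0, 0, 0, 0, 0, 0, 0, 0, 0], hand=[-0.3, 0.2, 1, 1, 1, 1, 1, 1, 1, 1], squeeze=45)

```text
time: 6.97
ee_pos: [0.5242, -0.185, 0.0539]
orientation: [[-0.17, 0.985, 0.001], [0.985, 0.17, -0.0], [-0.001, 0.001, -1.0]]
wrist_force: [-0.7, 1.0, 6.5]
opening: 0.0207
finger_force: 43.9
```

Emit:
play_rows([
  [0, 0, -0.01],
  [0, 0, -0.02],
  [0, 0, -0.025],
  [0, 0, -0.025],
  [0, 0, -0.025],
  [0, 0, -0.025],
  [0, 0, -0.025],
  [0, 0, -0.015],
  [0, 0, 0],
  [0, 0, 0],
], yaw=[0, 0, 0, 0, 0, 0, 0, 0, 0, 0], hand=[1, 1, 1, 1, 1, 1, 1, 1, 1, 1])

```text
time: 7.8
ee_pos: [0.5241, -0.1849, 0.2239]
orientation: [[-0.17, 0.985, 0.001], [0.985, 0.17, -0.001], [-0.001, 0.001, -1.0]]
wrist_force: [-0.7, 0.3, -2.4]
opening: 0.0206
finger_force: 44.4
```

Emit:
play_rows([
  [0.036, 0.006, 0],
  [0.036, 0.006, 0],
  [0.036, 0.006, 0],
  [0.036, 0.006, 0],
  [0.036, 0.006, 0],
  [0.036, 0.006, 0],
  [0.036, 0.006, 0],
  [0.036, 0.006, 0],
  [0.036, 0.006, 0],
  [0.036, 0.006, 0],
], yaw=[0, 0, 0, 0, 0, 0, 0, 0, 0, 0], hand=[1, 1, 1, 1, 1, 1, 1, 1, 1, 1])

```text
time: 8.63
ee_pos: [0.5204, 0.1818, 0.2217]
orientation: [[-0.17, 0.985, -0.003], [0.985, 0.17, -0.001], [-0.0, -0.003, -1.0]]
wrist_force: [0.1, -0.2, -1.8]
opening: 0.0205
finger_force: 44.3
```

Emit:
play_rows([
  [0.014, 0.002, 0.01],
  [0, 0, 0.01],
  [0, 0, 0.01],
  [0, 0, 0.01],
  [0, 0, 0],
  [0, 0, 0],
  [0, 0, 0],
  [0, 0, 0],
  [0, 0, 0],
  [0, 0, 0],
], yaw=[0, 0, 0, 0, 0, 0, 0, 0, 0, 0], hand=[1, 1, 1, 1, 1, 1, 1, 1, 1, 1])

```text
time: 9.47
ee_pos: [0.5216, 0.1941, 0.1838]
orientation: [[-0.17, 0.985, 0.001], [0.985, 0.17, 0.0], [0.0, 0.001, -1.0]]
wrist_force: [-0.3, 0.3, -1.4]
opening: 0.0205
finger_force: 44.3
```

```bash
python3 - <<'E'
from h import *
im={c:snapshot(c) for c in("side","top")}
o=get_obs();print(o["ee_pos"],o["wrist_force"],o["opening"])
for n in("wide_sleeve","spigot_seat"):
    for c in im:
        print(n,c,[(np.round(x["position"],1),round(x["conf"],2)) for x in spot_point(n,c)[:2]])
s,t=im["side"][:,:,::-1],im["top"][:,:,::-1]
for c in im: cv2.imwrite(f"pics/{c}2.png",im[c][:,:,::-1])
H=np.zeros((560,800,3),np.uint8);H[:560,:396]=cv2.resize(s[160:230,300:349+1][:, :49],(396,560),interpolation=3);H[:560,400:800]=cv2.resize(t[220:290,238:288],(400,560),interpolation=3)
cv2.imwrite("pics/crop3.png",H)
p=o["ee_pos"];b=[p[0],p[1],p[2]-.041]
for c in im: print(c,"sleeve bottom",proj(c,b),"top",proj(c,[p[0],p[1],p[2]+.044]),"seat",proj(c,[.5222,.1965,.075]),"tip",proj(c,[.5222,.1965,.119]))
E
```

```text
[0.5215 0.1943 0.1836] [-0.3575  0.2679 -1.2283] 0.020894085959826766
wide_sleeve side [(array([323.4, 191.8]), 0.53)]
wide_sleeve top [(array([265.6, 262.6]), 0.59), (array([389.6, 286.3]), 0.2)]
spigot_seat side [(array([325.5, 212. ]), 0.91)]
spigot_seat top [(array([263.3, 270.8]), 0.95)]
side sleeve bottom [324.9291 191.1276] top [325.1025 165.4758] seat [324.9707 209.5419] tip [325.0563 197.4119]
top sleeve bottom [263.6419 263.308 ] top [261.872  250.3775] seat [264.2693 272.9674] tip [263.4103 266.7922]
```

View pics/crop3.png

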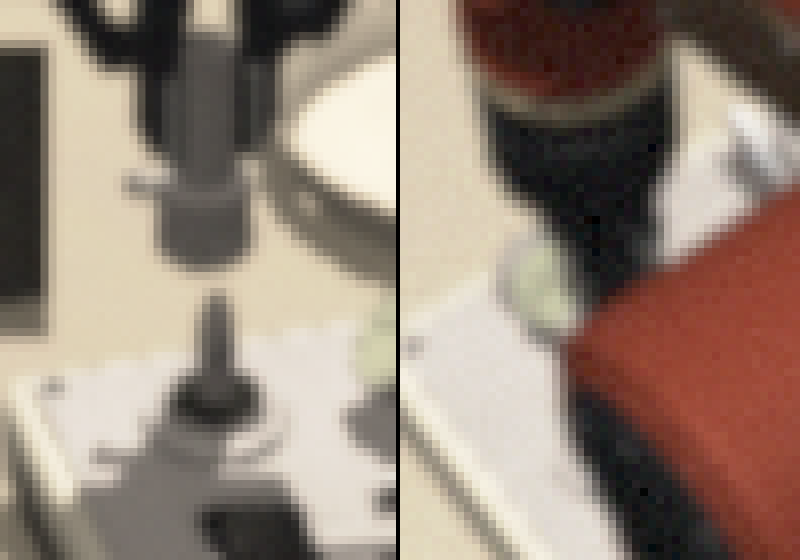

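The side crop shows the sleeve's head axis at column 325.3 and the spigot at 326.9, so the spigot is about 2.7 mm further in +x. The arm hides the spigot in the top view. I'll correct and lower gently over the tip.

Emit:
play_rows([
  [0.0005, 0.0028, 0.005],
  [0, 0, 0.005],
  [0, 0, 0.005],
  [0, 0, 0.004],
  [0, 0, 0.004],
  [0, 0, 0.003],
  [0, 0, 0.002],
  [0, 0, 0.002],
  [0, 0, 0],
  [0, 0, 0],
], yaw=[0, 0, 0, 0, 0, 0, 0, 0, 0, 0], hand=[1, 1, 1, 1, 1, 1, 1, 1, 1, 1])

```text
time: 10.6
ee_pos: [0.524, 0.1953, 0.1533]
orientation: [[-0.17, 0.985, 0.0], [0.985, 0.17, 0.0], [0.0, 0.0, -1.0]]
wrist_force: [0.4, 0.2, -0.6]
opening: 0.0207
finger_force: 44.3
```

Emit:
play_rows([
  [0, 0, 0.0015],
  [0, 0, 0.0015],
  [0, 0, 0.001],
  [0, 0, 0.001],
  [0, 0, 0.001],
  [0, 0, 0.001],
  [0, 0, 0.001],
  [0, 0, 0],
  [0, 0, 0],
  [0, 0, 0],
], yaw=[0, 0, 0, 0, 0, 0, 0, 0, 0, 0], hand=[1, 1, 1, 1, 1, 1, 1, 1, 1, 1])

```text
time: 11.43
ee_pos: [0.5242, 0.1953, 0.1453]
orientation: [[-0.17, 0.985, 0.0], [0.985, 0.17, 0.0], [0.0, 0.0, -1.0]]
wrist_force: [2.9, 1.0, -2.3]
opening: 0.0209
finger_force: 44.3
```

Emit:
play_rows([
  [0, 0.0005, 0.0015],
  [0, 0, 0.0015],
  [0, 0, 0.0015],
  [0, 0, 0.0015],
  [0, 0, 0.0015],
  [0, 0, 0.0015],
  [0, 0, 0.0015],
  [0, 0, 0.0015],
  [0, 0, 0],
  [0, 0, 0],
], yaw=[0, 0, 0, 0, 0, 0, 0, 0, 0, 0], hand=[1, 1, 1, 1, 1, 1, 1, 1, 1, 1])

```text
time: 12.27
ee_pos: [0.5245, 0.1954, 0.1331]
orientation: [[-0.17, 0.985, -0.0], [0.985, 0.17, 0.0], [0.0, -0.0, -1.0]]
wrist_force: [1.8, 1.6, -3.1]
opening: 0.021
finger_force: 44.4
```

Emit:
play_rows([
  [0, 0, 0.0015],
  [0, 0, 0.0015],
  [0, 0, 0.0015],
  [0, 0, 0.0015],
  [0, 0, 0.0015],
  [0, 0, 0.0015],
  [0, 0, 0.0015],
  [0, 0, 0.0015],
  [0, 0, 0],
  [0, 0, 0],
], yaw=[0, 0, 0, 0, 0, 0, 0, 0, 0, 0], hand=[1, 1, 1, 1, 1, 1, 1, 1, 1, 1])

```text
time: 13.1
ee_pos: [0.5245, 0.1954, 0.1211]
orientation: [[-0.17, 0.985, -0.0], [0.985, 0.17, 0.0], [0.0, -0.0, -1.0]]
wrist_force: [2.4, -0.2, -2.9]
opening: 0.0208
finger_force: 44.3
```

Emit:
play_rows([
  [0, 0, 0.001],
  [0, 0, 0.001],
  [0, 0, 0.001],
  [0, 0, 0.0005],
  [0, 0, 0],
  [0, 0, 0],
  [0, 0, 0],
  [0, 0, 0],
  [0, 0, 0],
  [0, 0, 0],
], yaw=[0, 0, 0, 0, 0, 0, 0, 0, 0, 0], hand=[1, 1, 1, 1, 1, 1, 1, 1, 1, 1])

```text
time: 13.93
ee_pos: [0.5245, 0.1954, 0.1178]
orientation: [[-0.17, 0.985, 0.0], [0.985, 0.17, -0.0], [-0.0, 0.0, -1.0]]
wrist_force: [3.4, 0.5, -1.6]
opening: 0.0206
finger_force: 44.4
```

Emit:
play_rows([
  [0, 0, 0.0005],
  [0, 0, 0.0005],
  [0, 0, 0.0005],
  [0, 0, 0.0005],
  [0, 0, 0],
  [0, 0, 0],
  [0, 0, 0],
  [0, 0, 0],
  [0, 0, 0],
  [0, 0, 0],
], yaw=[0, 0, 0, 0, 0, 0, 0, 0, 0, 0], hand=[1, 1, 1, 1, 1, 1, 1, 1, 1, 1])

```text
time: 14.77
ee_pos: [0.5247, 0.1954, 0.1169]
orientation: [[-0.17, 0.985, 0.001], [0.985, 0.17, 0.0], [0.0, 0.001, -1.0]]
wrist_force: [-0.5, -0.3, 10.8]
opening: 0.0207
finger_force: 45.4
```

Emit:
play_rows([
  [0, 0, 0.0005],
  [0, 0, 0.0005],
  [0, 0, 0],
  [0, 0, 0],
  [0, 0, -0.0005],
  [0, 0, -0.0005],
  [0, 0, -0.0005],
  [0, 0, -0.0005],
  [0, 0, 0],
  [0, 0, 0],
], yaw=[0, 0, 0, 0, 0, 0, 0, 0, 0, 0], hand=[1, 1, 1, 1, 1, 1, 1, 1, 1, 1])

```text
time: 15.6
ee_pos: [0.5246, 0.1954, 0.1169]
orientation: [[-0.17, 0.985, 0.0], [0.985, 0.17, 0.0], [0.0, 0.0, -1.0]]
wrist_force: [1.6, 1.3, 4.0]
opening: 0.0205
finger_force: 44.8
```

Emit:
play_rows([
  [0, 0, 0],
  [0, 0, 0],
  [0, 0, 0],
  [0, 0, 0],
  [0, 0, 0],
  [0, 0, 0],
  [0, 0, 0],
  [0, 0, 0],
  [0, 0, 0],
  [0, 0, 0],
], yaw=[0, 0, 0, 0, 0, 0, 0, 0, 0, 0], hand=[-1, -1, -1, -1, -1, -1, -1, -1, -1, -1])

```text
time: 16.43
ee_pos: [0.5245, 0.1954, 0.1168]
orientation: [[-0.17, 0.985, 0.0], [0.985, 0.17, -0.0], [-0.0, -0.0, -1.0]]
wrist_force: [-0.2, -0.5, -0.4]
opening: 0.0854
finger_force: 0.0
```

Emit:
play_rows([
  [0, 0, -0.005],
  [0, 0, -0.01],
  [0, 0, -0.015],
  [0, 0, -0.02],
  [0, 0, -0.02],
  [0, 0, -0.02],
  [0, 0, -0.02],
  [0, 0, -0.01],
  [0, 0, 0],
  [0, 0, 0],
], yaw=[0, 0, 0, 0, 0, 0, 0, 0, 0, 0], hand=[-1, -1, -1, -1, -1, -1, -1, -1, -1, -1])

```text
time: 17.27
ee_pos: [0.5246, 0.1954, 0.237]
orientation: [[-0.17, 0.985, 0.001], [0.985, 0.17, 0.0], [0.0, 0.001, -1.0]]
wrist_force: [-0.0, -0.4, 0.2]
opening: 0.0856
finger_force: 0.0
```

Emit:
play_rows([
  [-0.01, -0.002, 0],
  [-0.015, -0.003, 0],
  [-0.02, -0.004, 0],
  [-0.025, -0.004, 0],
  [-0.025, -0.004, 0],
  [-0.02, -0.004, 0],
  [-0.015, -0.003, 0],
  [-0.0105, -0.002, 0],
  [0, 0, 0],
  [0, 0, 0],
], yaw=[0, 0, 0, 0, 0, 0, 0, 0, 0, 0], hand=[0, 1, 1, 1, 1, 1, 1, 1, 1, 1])

```text
time: 18.1
ee_pos: [0.5224, 0.0522, 0.2362]
orientation: [[-0.169, 0.986, -0.001], [0.986, 0.169, 0.0], [0.0, -0.001, -1.0]]
wrist_force: [0.0, 1.0, 0.7]
opening: -0.0001
finger_force: 0.0
```

Emit:
play_rows([
  [0, 0, 0.01],
  [0, 0, 0.015],
  [0, 0, 0.015],
  [0, 0, 0.015],
  [0, 0, 0.015],
  [0, 0, 0.01],
  [0, 0, 0.005],
  [0, 0, 0],
  [0, 0, 0],
  [0, 0, 0],
], yaw=[0, 0, 0, 0, 0, 0, 0, 0, 0, 0], hand=[1, 1, 1, 1, 1, 1, 1, 1, 1, 1])

```text
time: 18.93
ee_pos: [0.5233, 0.0526, 0.1525]
orientation: [[-0.17, 0.985, 0.001], [0.985, 0.17, -0.0], [-0.0, 0.001, -1.0]]
wrist_force: [-0.4, -0.4, 0.0]
opening: -0.0003
finger_force: 0.0
```

```bash
python3 - <<'E'
from h import *
im={c:snapshot(c) for c in("side","top")}
o=get_obs();p=o["ee_pos"];print(p,o["wrist_force"],o["opening"])
for n in("wide_sleeve","lever_pad"):
    for c in im:
        print(n,c,[(np.round(x["position"],1),round(x["conf"],2)) for x in spot_point(n,c)[:2]])
for c in im: print(c,"tcp",proj(c,p),"pad",proj(c,[.523,.0525,.122]),"seat",proj(c,[.5245,.1954,.075]),"sleeve top",proj(c,[.5245,.1954,.160]))
s,t=im["side"][:,:,::-1],im["top"][:,:,::-1]
H=np.zeros((560,800,3),np.uint8);H[:,:400]=cv2.resize(s[165:265,305:376],(400,560),interpolation=3);H[:,400:]=cv2.resize(t[210:310,240:311],(400,560),interpolation=3)
cv2.imwrite("pics/crop4.png",H)
E
```

```text
[0.5233 0.0525 0.1525] [-0.5409 -0.3016 -0.1418] -0.00016231485929072727
wide_sleeve side [(array([327.9, 213.7]), 0.39)]
wide_sleeve top [(array([265.7, 275.3]), 0.71)]
lever_pad side [(array([329. , 230.1]), 0.78)]
lever_pad top []
side tcp [331.2    218.3997] pad [330.9155 227.452 ] seat [325.7758 209.7168] sleeve top [325.98   185.7863]
top tcp [302.4989 245.8376] pad [302.605  250.4975] seat [264.308  272.3046] sleeve top [262.62   260.1332]
```

View pics/crop4.png

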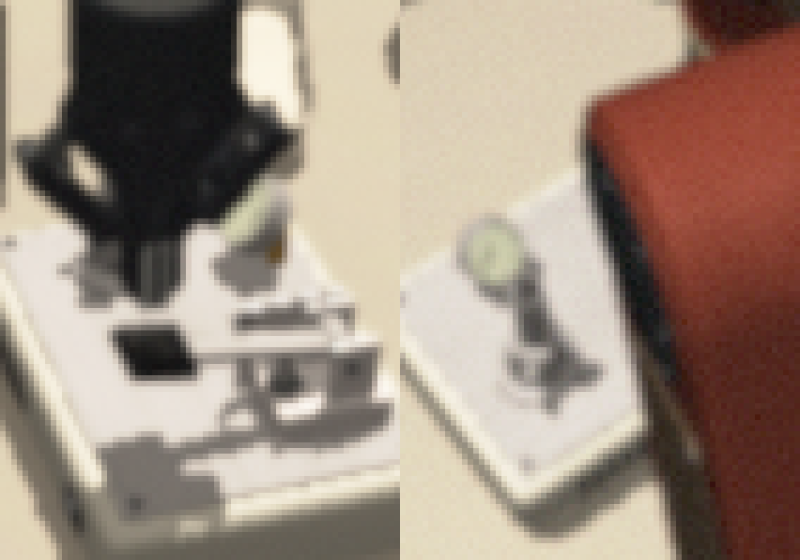

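The side crop shows the sleeve standing on the spigot behind the gripper. The fingertips, at (331.6,218), are over the pad, centred at about (332.5,227). I'll move 2 mm in +x and press slowly.

Emit:
play_rows([
  [0, 0.002, 0.005],
  [0, 0, 0.006],
  [0, 0, 0.006],
  [0, 0, 0.005],
  [0, 0, 0.003],
  [0, 0, 0.002],
  [0, 0, 0.002],
  [0, 0, 0.002],
  [0, 0, 0],
  [0, 0, 0],
], yaw=[0, 0, 0, 0, 0, 0, 0, 0, 0, 0], hand=[1, 1, 1, 1, 1, 1, 1, 1, 1, 1])

```text
time: 20.07
ee_pos: [0.5246, 0.0528, 0.121]
orientation: [[-0.17, 0.985, -0.0], [0.985, 0.17, -0.0], [-0.0, -0.0, -1.0]]
wrist_force: [-1.7, -0.5, 3.1]
opening: -0.0006
finger_force: 1.6
```

Emit:
play_rows([
  [0, 0, 0.0015],
  [0, 0, 0.0015],
  [0, 0, 0.0015],
  [0, 0, 0.0015],
  [0, 0, 0.0015],
  [0, 0, 0.0015],
  [0, 0, 0.001],
  [0, 0, 0],
  [0, 0, 0],
  [0, 0, 0],
], yaw=[0, 0, 0, 0, 0, 0, 0, 0, 0, 0], hand=[1, 1, 1, 1, 1, 1, 1, 1, 1, 1])

```text
time: 20.9
ee_pos: [0.5243, 0.0527, 0.1106]
orientation: [[-0.17, 0.985, -0.001], [0.985, 0.17, -0.0], [-0.0, -0.001, -1.0]]
wrist_force: [-3.5, -1.0, 5.6]
opening: 0.0
finger_force: 2.5
```

Emit:
play_rows([
  [0, 0, 0.001],
  [0, 0, 0.001],
  [0, 0, 0.001],
  [0, 0, 0.0005],
  [0, 0, 0],
  [0, 0, 0],
  [0, 0, 0],
  [0, 0, 0],
  [0, 0, 0],
  [0, 0, 0],
], yaw=[0, 0, 0, 0, 0, 0, 0, 0, 0, 0], hand=[1, 1, 1, 1, 1, 1, 1, 1, 1, 1])

```text
time: 21.73
ee_pos: [0.5243, 0.0527, 0.1072]
orientation: [[-0.17, 0.985, -0.001], [0.985, 0.17, -0.0], [-0.0, -0.001, -1.0]]
wrist_force: [-4.2, -1.2, 5.8]
opening: 0.0003
finger_force: 2.9
```

```bash
python3 - <<'E'
from h import *
im={c:snapshot(c) for c in("side","top")}
o=get_obs();p=o["ee_pos"];print(p,o["wrist_force"],o["opening"])
s,t=im["side"][:,:,::-1],im["top"][:,:,::-1]
H=np.zeros((560,800,3),np.uint8);H[:,:400]=cv2.resize(s[165:265,305:376],(400,560),interpolation=3);H[:,400:]=cv2.resize(s[205:245,340:368],(400,560),interpolation=3)
cv2.imwrite("pics/crop5.png",H)
E
```

```text
[0.5243 0.0527 0.1072] [-4.3647 -0.8595  5.766 ] 0.00012947168509344008
```

View pics/crop5.png

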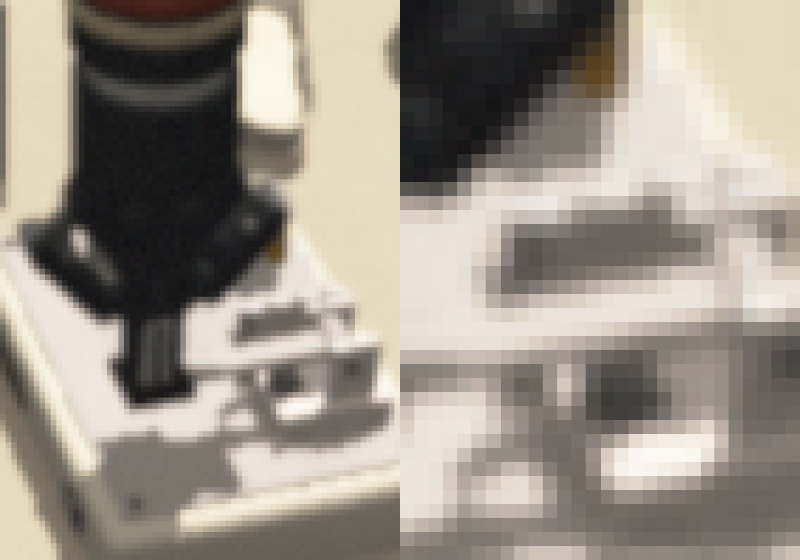

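The pad is pressed: the fingertips are at z = 0.107 m with about 6 N of push-back, which matches halfway, and the lever looks level. Handing in while holding.

```bash
python3 -c "
from h import *
print(hand_in())"
```

```text
the job is handed in; nothing more can be done
None
```

I put the wide sleeve on the spigot, fully home by height and contact force, and let go. I then pressed the lever halfway (pad at 107 mm, about 6 N) and handed in at about 22 s still holding it; the result isn't back, and the gripper hid the sleeve in the last picture I checked.

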